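# Clamp the ceramic tube with the loose crank

## Task

Fit the loose crank fully down onto the square shaft of the tube clamp and wind it clockwise (seen from above) until the ceramic tube is clamped firmly between the sprung plate and the end stop, with the sprung plate pushed in about halfway (3 mm) and never bottomed. The shaft then holds by itself: let go and leave the crank seated on the shaft.

Things in the scene. Friction and masses are not known exactly. Their poses are not given: they have to be found in the camera images.
- fixture: Grey bench clamp for tubes, bolted down, 320 x 84 mm, 108 mm high. Origin on the bench under the axis of the square shaft; x runs along the clamp to the end stop, z up. A gearbox (84 x 84 mm, 98 mm high) stands round the origin; two guide rods run to the end stop, whose inner face is at x = 257 mm (top at 96 mm).
- shaft_seat (a point): Fixed point on the axis of the vertical shaft at the collar (52 mm wide) where the crank hub comes to rest, 108 mm above the bench. Its axes are the clamp's. The shaft turns stiffly (0.3 N m, 4 N at the knob), stays where it is left, and moves the jaw 20 mm towards the stop per clockwise turn.
- shaft_top (a point): Fixed point on the axis at the top of the shaft, 36 mm above the seat. The steel shaft is 22 mm square, its last 8 mm tapering to 15 mm square. The angle at which the square starts is random and NOT told by this point (whose axes are the clamp's): see it or find it by touch. The crank fits in four positions, 90 degrees apart.
- jaw: Carriage driven by the shaft, 88 mm high. Origin at bench level below the free face of its sprung plate; x towards the stop. The plate yields up to 6 mm at 20 N per mm; 3 mm adds 0.19 N m (2.5 N at the knob) to the shaft. The face starts 94 to 113 mm from the shaft axis; 147 mm when the tube just touches plate and stop. The origin stays with the carriage, not the plate.
- tube: Loose cream ceramic tube, 110 mm long, 58 mm in diameter, lying along the clamp on the two guide rods with play at both ends. Origin at the middle of its underside, x along the tube.
- crank: Loose dark steel crank, 0.35 kg, on the bench socket down. Origin at the middle of the underside of its square hub (44 x 44 mm, 45 mm high, 24 mm square hole right through, parallel to its sides: it goes on within 5 degrees of the square). z up; x along its arm (22 mm wide, 12 mm thick, flush with the underside) to the knob. Seated when this origin is at shaft_seat.
- knob_mid (a point): Middle of the crank's upright black knob, 75 mm from the hub's axis and 46 mm above its underside. The knob is 26 mm in diameter, 60 mm long (from 16 to 76 mm above the underside), and spins freely on the arm, so that it can be held while the crank goes round.

How it is judged (in metres and radians):
On the way, in this order (a step that is already met when the one before it is completed fails the run):
1. the crank is seated on the shaft while the jaw is still back (less than 120 mm from the shaft axis) (horizontal distance between crank and shaft_seat below 0.005 m and z of crank in the frame of shaft_seat below 0.006 m and angle between crank's own z axis and vertical below 0.12 rad and x of jaw in the frame of fixture below 0.12 m), for 0.2 s.
2. the jaw is wound past 130 mm with the crank on the shaft (horizontal distance between crank and shaft_seat below 0.006 m and z of crank in the frame of shaft_seat below 0.012 m and x of jaw in the frame of fixture above 0.13 m), for 0.1 s.
At the end, for the whole second after the job is handed in: The tube lies along the clamp (within 0.08 rad, 10 mm), squeezed between sprung plate and end stop with 20 to 110 N (plate pushed in 1 to 5.5 mm); the crank sits on the shaft within 6 mm of home, upright, at rest and released (contact force between jaw and tube between 20 and 110 N and horizontal distance between crank and shaft_seat below 0.006 m and z of crank in the frame of shaft_seat below 0.006 m and angle between crank's own z axis and vertical below 0.12 rad and angle between the x axis of tube and the x axis of fixture, either way round below 0.08 rad and y of tube in the frame of fixture between -0.01 and 0.01 m and linear speed of crank below 0.02 m/s); the robot touches nothing.
It fails at once if the sprung plate is bottomed on the tube (over 140 N) (contact force between jaw and tube above 140 N).
It also fails if it takes over 72 s, if anything falls off the work surface, if the arm or the gripper's body presses on something with over 40 N, if the wrist force passes 120 N, or if a joint passes its speed limit or range.

## Robot

A 6-joint arm with a two-finger parallel gripper is mounted at the origin on a cart in front of the work surface, level with it; the furniture and walls round the work are solid. World frame = base frame: x ahead of the robot, y to its left, z up, the work surface at z = 0. Lengths are in mm, angles in degrees, forces in N, time in s.
With the tool pointing down it reaches from about 300 to 850 mm from the base axis. Payload 4.2 kg.
Tool frame: the origin (TCP) lies midway between the tips of the shut fingers; the grasp point (between the pads) lies 19 mm behind it; z points along the fingers, y is the line along which they close (so a half turn about z gives the same grasp; the last joint's range is limited). The gripper opens to 91 mm and grips with 3 to 60 N. Pads are 32 mm wide; open, the fingers measure 118 mm over their backs; the gripper's body (76 mm by 178 mm) begins 60 mm behind the grasp point.
Start: joints at [75.86, 18.312, 89.639, -0, 72.044, -1.146], TCP at [129.296, 560.291, 213.976] pointing down, gripper open.
Joint ranges: [-177.97, 177.97], [-48.28, 115.42], [12.27, 149.76], [-77.06, 257.06], [2.81, 150.46], [-146.56, 146.56]. Speed limits (degrees/s): [147.25, 147.25, 180, 180, 180, 180].

## Interface

Orientations are given as [roll, pitch, yaw] about the fixed x, y, z axes, in that order (R = Rz(yaw) Ry(pitch) Rx(roll)).
In Python, from workcell import env, imaging, order gives the robot as it stands (env), with the cameras (imaging) and the job (order).
- The arm moves only by the shell command python3 drive.py [OPENING] [FORCE], which reads ROWS from standard input. ROWS is a JSON list of rows, 1 to 8 of them, each of 6 numbers: dx, dy, dz in shares of the most that a row can go, 1 being 50 mm, then a rotation vector rx, ry, rz in parts of the range, where 1.0 means 180 degrees; each row shifts and turns the commanded pose from where the row before left it, along the tool's axes as they then stand; what a row does not reach is not made up. A row lasts 1/10 s, in which the tool goes at most 50 mm and 8.59 degrees, less where a joint would pass 70% of its speed; a pose out of reach is approached as far as the arm can. OPENING is the finger opening in mm, set as the command begins (- or left out keeps the last). The fingers move at their own pace and stop on an object; FORCE is the grip in N (left out, the last holds). Time passes only in rows, so rows that do not move let the fingers close. It prints the time, the measured TCP pose, the force, the opening and the grip force at its end. Input that does not fit is refused with a message, and nothing moves.
- env.state(): the state, without advancing time (a new reading comes with each control period).
- imaging.grab_frame(name): name is "side" or "top" or "wrist"; returns the picture (480x640x3 uint8, blue, green, red); there is no depth.
- imaging.camera_model(name): a dict with "fx", "fy", "cx", "cy" (pixels), "T" (4x4, takes a point from camera to world coordinates). Camera axes: x right, y up, looking along -z (the intrinsics and any distortion apply to the point x, -y, -z); pixel columns grow to the right and rows downward; lengths in mm; the calibration is good to about 2 mm. A picture is of the moment at which its call begins: read the wrist's pose just before it. camera_model takes no time and is no camera call; for the wrist camera it gives the pose at the moment of the call.
- order.job_done(): hands the job in; it is judged then, once.
The state is a dict: "time_s": time; "qpos": joint angles; "qvel": joint speeds; "effort": joint torques, N m; "ee_pos": TCP position; "ee_rot": TCP orientation; "force": force on the tool from outside, world axes, zero at the start; "torque": the same for the moment, N m; "gripper_width": finger opening in mm; "gripper_force": force on a finger pad.
Only numpy, scipy, OpenCV 4.12 (cv2) and the standard library are available. Lean on these libraries where they do the work, as an engineer would, in place of code of your own. Each camera call takes 0.05 s, during which the arm holds its last target. There are 200 camera calls.

## Working session

There is one attempt and no reset: what is moved stays moved. The work goes in short steps, Python scripts to look and compute and a shell command to move; the robot and the scene stay as the last step left them, time stands still between calls to the robot, and variables do not carry over. Pictures are saved under pics/ and viewed, at most 10 in all, crops included, and the job is handed in when it is done.

```bash
ls; mkdir -p pics
python3 - <<'E'
from workcell import env, imaging, order
import cv2
import numpy as np
np.set_printoptions(suppress=True,precision=3)
s=env.state();print(s)
ims=[]
for n in("top","side","wrist"):
    m=imaging.camera_model(n);print(n,m)
    i=imaging.grab_frame(n);cv2.imwrite(f"pics/{n}0.png",i)
E
```

```text
drive.py
pics
workcell.py
{'time_s': 0.0, 'qpos': array([75.86 , 18.351, 89.707,  0.   , 72.045, -1.144]), 'qvel': array([ 0.015, -0.044,  0.013, -0.189, -0.118, -0.085]), 'effort': array([ -0.001, -41.248, -23.197,   0.073,   0.046,  -0.   ]), 'ee_pos': array([129.161, 559.769, 213.118]), 'ee_rot': array([-179.896,   -0.002,  167.004]), 'force': array([-0.301, -0.124, -0.081]), 'torque': array([-0.014,  0.009, -0.004]), 'gripper_force': 0.0, 'gripper_width': 91.38147927579348}
top {'fx': 470.4403381451265, 'fy': 470.4403381451265, 'cx': 316.8659720785831, 'cy': 239.28398283411252, 'T': array([[  -0.008,    0.982,   -0.19 ,  398.807],
       [  -1.   ,   -0.013,   -0.028, -176.489],
       [  -0.03 ,    0.19 ,    0.981,  941.133],
       [   0.   ,    0.   ,    0.   ,    1.   ]])}
side {'fx': 590.1994819756665, 'fy': 590.1994819756665, 'cx': 321.09058723105477, 'cy': 241.10414016684217, 'T': array([[ -0.99 ,   0.045,  -0.13 , 454.743],
       [ -0.138,  -0.358,   0.924, 716.195],
       [ -0.005,   0.933,   0.36 , 468.283],
       [  0.   ,   0.   ,   0.   ,   1.   ]])}
wrist {'fx': 389.5924058827275, 'fy': 389.5924058827275, 'cx': 323.4517190663665, 'cy': 238.06951315882748, 'T': array([[  0.225,  -0.938,  -0.265,  54.356],
       [  0.974,   0.216,   0.063, 576.69 ],
       [ -0.001,  -0.272,   0.962, 383.779],
       [  0.   ,   0.   ,   0.   ,   1.   ]])}
```

View pics/top0.png

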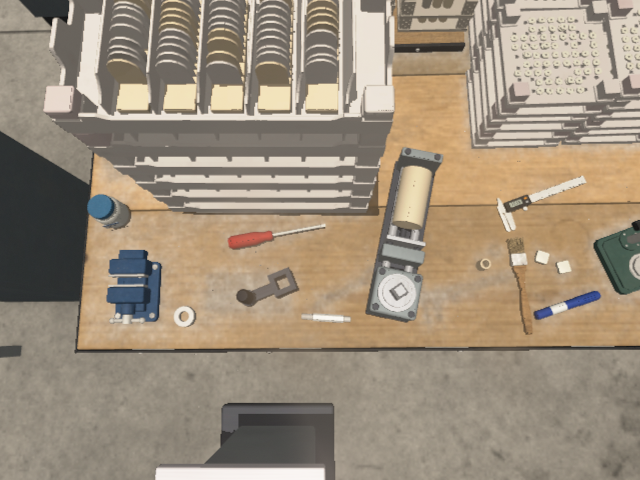

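View pics/side0.png

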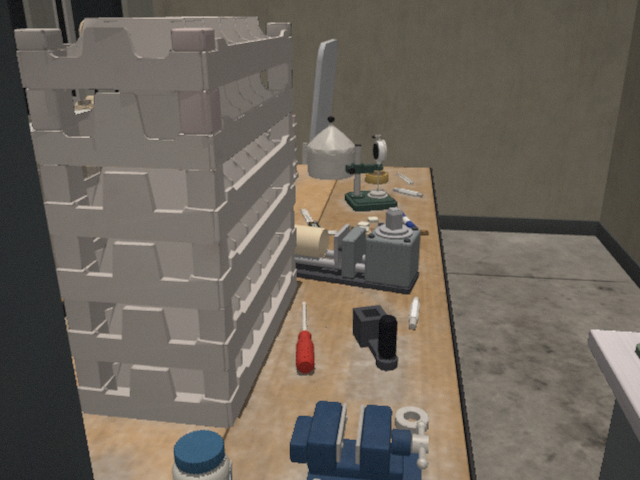

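The top view shows the crank hub at about (283,281), its knob at (246,296), and the shaft at about (399,290). The tube is at (411,195). In the side view the hub is at (370,325), the knob at (387,340) and the shaft top at (394,212). Next I'll enlarge both areas.

```bash
cat > h.py <<'E'
import numpy as np, cv2
np.set_printoptions(suppress=True,precision=2)
def ray(m,uv):
    d=np.array([(uv[0]-m["cx"])/m["fx"],-(uv[1]-m["cy"])/m["fy"],-1.])
    return m["T"][:3,3],m["T"][:3,:3]@d
def onz(m,uv,z):
    o,d=ray(m,uv);return o+d*(z-o[2])/d[2]
def proj(m,p):
    c=m["T"][:3,:3].T@(np.array(p,float)-m["T"][:3,3])
    return np.array([m["cx"]+m["fx"]*c[0]/-c[2],m["cy"]-m["fy"]*c[1]/-c[2]])
E
python3 - <<'E'
from h import *
from workcell import env, imaging, order
m=imaging.camera_model("top")
i=cv2.imread("pics/top0.png")
a=cv2.resize(i[255:315,225:311],None,fx=6,fy=6,interpolation=cv2.INTER_CUBIC)[:,:400]
a=cv2.resize(i[258:314,230:305],(525,392),interpolation=cv2.INTER_CUBIC)
b=cv2.resize(i[255:325,360:430],(0,0),fx=5.6,fy=5.6,interpolation=cv2.INTER_CUBIC)
b=b[:,50:325]
cv2.imwrite("pics/crop1.png",np.hstack([a,b]));print(a.shape,b.shape)
print(onz(m,(285,281),45),onz(m,(244,295),76),onz(m,(399,290),144))
E
```

```text
(392, 525, 3) (392, 275, 3)
[491.93 -88.94  45.  ] [463.71 -16.45  76.  ] [ 464.43 -290.97  144.  ]
```

View pics/crop1.png

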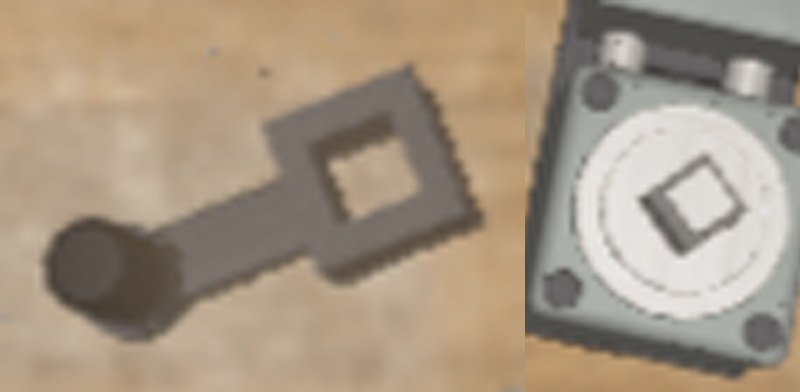

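In the crop, the hub's top-face centre is at about top-image pixel (282.9,282.6) and the knob top at (241.9,295.4). The shaft's top square is centred at about (401,290.4), with its edges at roughly 36° (mod 90) in the world. I'll move over the crank and look with the wrist camera.

Units first: shifts go in shares of 50 mm and turns go in shares of 180 degrees. So -34 mm is -0.68, -31 mm is -0.62.

```bash
echo '[[-0.62,-0.68,0,0,0,0],[-0.62,-0.68,0,0,0,0],[-0.62,-0.68,0,0,0,0],[-0.62,-0.68,0,0,0,0],[-0.62,-0.68,0,0,0,0],[-0.62,-0.68,0,0,0,0],[-0.62,-0.68,0,0,0,0],[-0.62,-0.68,0,0,0,0]]' | python3 drive.py; echo '[[-0.62,-0.68,0,0,0,0],[-0.62,-0.68,0,0,0,0],[-0.62,-0.68,0,0,0,0],[-0.62,-0.68,0,0,0,0],[-0.62,-0.68,0,0,0,0],[-0.62,-0.68,0,0,0,0],[-0.62,-0.68,0,0,0,0],[-0.62,-0.68,0,0,0,0]]' | python3 drive.py; echo '[[0,0,0,0,0,0.0389],[0,0,0,0,0,0.0389],[0,0,0,0,0,0.0389],[0,0,0,0,0,0.0389],[0,0,0,0,0,0.0389],[0,0,0,0,0,0.0389],[0,0,0,0,0,0.0389],[0,0,0,0,0,0.0389]]' | python3 drive.py; echo '[[0,0,0,0,0,0],[0,0,0,0,0,0]]' | python3 drive.py
python3 - <<'E'
from h import *
from workcell import env, imaging, order
import pickle
m=imaging.camera_model("wrist");i=imaging.grab_frame("wrist");cv2.imwrite("pics/w1.png",i);pickle.dump(m,open("w1.pkl","wb"))
print(env.state()["ee_pos"],env.state()["qpos"])
E
```

```text
time_s: 0.95
ee_pos: [310.2, 237.7, 213.9]
ee_rot: [180.0, 0.0, 167.0]
force: [0.8, 0.7, -0.6]
gripper_width: 91.4
gripper_force: 0.0
time_s: 1.75
ee_pos: [490.7, -83.2, 213.8]
ee_rot: [180.0, -0.0, 167.0]
force: [1.0, 0.0, 0.4]
gripper_width: 91.2
gripper_force: 0.0
time_s: 2.55
ee_pos: [490.0, -81.3, 213.7]
ee_rot: [-180.0, -0.0, 110.7]
force: [-0.1, 0.2, 0.6]
gripper_width: 90.9
gripper_force: 0.0
time_s: 2.75
ee_pos: [490.1, -81.3, 213.7]
ee_rot: [-180.0, -0.0, 111.1]
force: [0.1, -0.5, -0.0]
gripper_width: 91.1
gripper_force: 0.0
[490.17 -81.29 213.8 ] [-10.74  11.28  99.45   0.    69.28 -31.88]
```

View pics/w1.png

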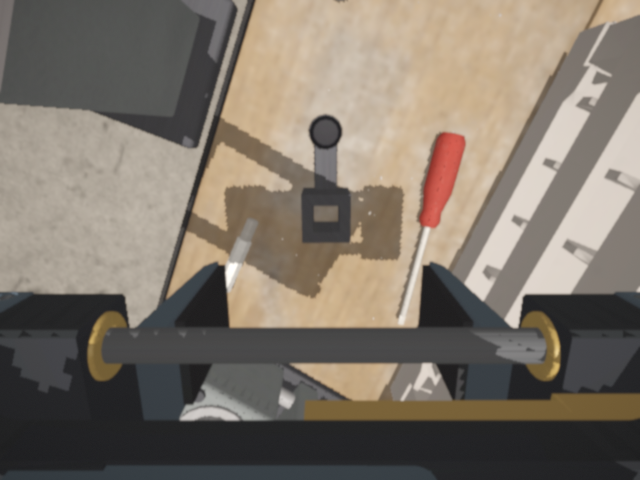

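The wrist view shows the knob top at (325,131) and the hub at about (326,215), with the arm vertical in the image, so it already lines up with tool x. The dark mask has to exclude the shadow. I'll measure the hub.

Run:
```python
from h import *
import pickle
m=pickle.load(open("w1.pkl","rb"));i=cv2.imread("pics/w1.png")
g=cv2.cvtColor(i,cv2.COLOR_BGR2GRAY);print(g[215,290:362:3],g[180:260:4,308])
hs=cv2.cvtColor(i,cv2.COLOR_BGR2HSV);print(hs[165,326],hs[210,308],hs[220,280],g[131,325])
mk=((hs[...,1]<60)&(g<110)).astype(np.uint8)*255
mk[:100]=0;mk[255:]=0;mk[:,:290]=0;mk[:,:][:,365:]=0
mk[:,:]=cv2.morphologyEx(mk,cv2.MORPH_OPEN,np.ones((3,3)))
for r in range(112,256,4):
    c=np.where(mk[r])[0]
    if len(c):print(r,c.min(),c.max(),len(c))
hole=np.zeros_like(mk)
cs,hh=cv2.findContours(mk,cv2.RETR_CCOMP,cv2.CHAIN_APPROX_NONE)
for c,h in zip(cs,hh[0]):
    if cv2.contourArea(c)>60:print(cv2.contourArea(c),h[3],cv2.minAreaRect(c))
```

```text
[118 118 115 115  73  62  62  60 102 115 115 113 113 113 112 107  72  60
  62  63  83 113 111 110] [112 116  72  55  63  60  62  61  61  60  62  63  63  62  60  63 100 104
 108 111]
[158   8 124] [135   8  63] [ 17  75 130] 81
116 319 331 13
120 314 336 23
124 311 339 29
128 309 341 33
132 309 341 33
136 310 340 31
140 312 338 27
144 314 336 23
148 317 332 16
176 290 325 21
180 301 330 22
184 313 336 24
188 302 346 45
192 301 350 50
196 301 351 51
200 301 351 51
204 301 351 51
208 301 351 31
212 301 350 30
216 301 350 30
220 301 350 49
224 301 350 50
228 302 350 49
232 302 350 49
236 302 349 48
240 302 349 48
2900.0 -1 ((326.0, 207.5), (69.0, 50.0), 90.0)
259.5 2 ((325.51727294921875, 213.29310607910156), (13.564786911010742, 23.547531127929688), 86.633544921875)
850.5 -1 ((325.0, 132.0), (34.0, 32.0), 90.0)
```

Run:
```python
from h import *
import pickle
m=pickle.load(open("w1.pkl","rb"));i=cv2.imread("pics/w1.png")
g=cv2.cvtColor(i,cv2.COLOR_BGR2GRAY).astype(int)
print("col315",g[182:198,312]);print("col326",g[200:250:1,326])
k=onz(m,(325,132),76);f=onz(m,(325.7,242.3),45)[:2]
k=k[:2];d=(f-k)/np.linalg.norm(f-k)
print(k,f,np.linalg.norm(f-k),"expect 97; dir",np.degrees(np.arctan2(*-d[::-1])))
L=onz(m,(301.2,197),45)[:2];L2=onz(m,(302,241),45)[:2];print("left edge dir",np.degrees(np.arctan2(*(L-L2)[::-1])))
R=onz(m,(351.6,197),45)[:2];R2=onz(m,(349.8,241),45)[:2];print("right",np.degrees(np.arctan2(*(R-R2)[::-1])),np.linalg.norm(R-L),np.linalg.norm(R2-L2))
print("centers",k+75*d,f-22*d,"side mid",(L+R)/2,(L2+R2)/2)
```

```text
col315 [115 116 116 116 110  95  71  57  55  54  54  55  57  60  62  63]
col326 [ 62  63  63  63  68  80  95 106 110 112 113 113 113 113 113 113 112 113
 112 111 105  87  67  57  55  55  54  55  54  55  55  56  59  60  60  61
  61  61  61  61  62  69  83  99 107 109 109 109 109 109]
[464.61 -12.61] [ 500.37 -102.69] 96.91991891603226 expect 97; dir 111.64990211860935
left edge dir 111.28453613792266
right 109.94375979508659 44.297377787398105 43.35489321575578
centers [492.29 -82.31] [492.26 -82.24] side mid [485.92 -63.78] [ 500.1  -101.48]
```

Two independent estimates put the hub centre at (492.3,-82.3) with yaw about 111. The knob-to-edge distance comes out at 96.9 against an expected 97. Now I'll look at the shaft.

To row units: -37 mm is -0.74, -20 mm is -0.4, -7.5 degrees / 180 = -0.0417.

```bash
echo '[[-0.74,-0.4,0,0,0,0],[-0.74,-0.4,0,0,0,0],[-0.74,-0.4,0,0,0,0],[-0.74,-0.4,0,0,0,0],[-0.74,-0.4,0,0,0,0],[0,0,0,0,0,-0.0417],[0,0,0,0,0,-0.0417],[0,0,0,0,0,0]]' | python3 drive.py; echo '[[0,0,0,0,0,0],[0,0,0,0,0,0]]' | python3 drive.py
python3 - <<'E'
from h import *
from workcell import env, imaging, order
import pickle
m=imaging.camera_model("wrist");i=imaging.grab_frame("wrist");cv2.imwrite("pics/w2.png",i);pickle.dump(m,open("w2.pkl","wb"))
m=imaging.camera_model("wrist");print(env.state()["ee_pos"],env.state()["ee_rot"])
E
```

```text
time_s: 3.6
ee_pos: [463.0, -290.2, 213.7]
ee_rot: [-180.0, -0.0, 126.0]
force: [-0.2, 0.2, -0.0]
gripper_width: 91.0
gripper_force: 0.0
time_s: 3.8
ee_pos: [463.3, -289.6, 213.9]
ee_rot: [180.0, -0.0, 126.0]
force: [-0.0, -0.1, -0.2]
gripper_width: 91.0
gripper_force: 0.0
[ 463.34 -289.54  213.97] [179.99   0.   125.98]
```

View pics/w2.png

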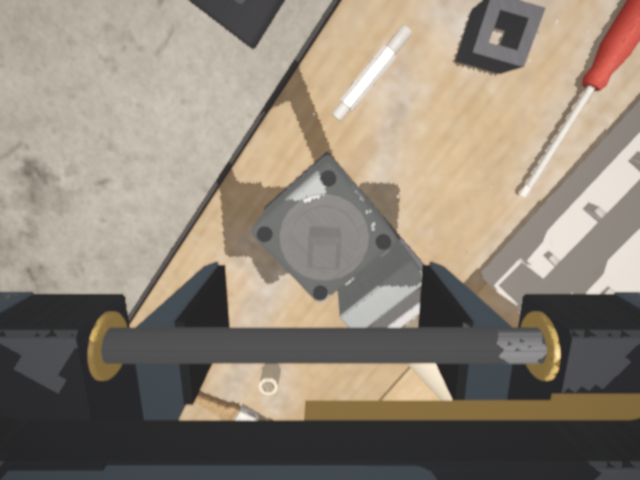

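The shaft is at about (324,250) in the gripper's shadow, nearly square to the image axes. I'll boost the contrast on that area.

Run:
```python
from h import *
i=cv2.imread("pics/w2.png");g=cv2.cvtColor(i,cv2.COLOR_BGR2GRAY)[215:285,290:360]
print(g.min(),g.max(),np.percentile(g,[5,50,95]))
a=np.clip((g.astype(float)-60)*255/60,0,255).astype(np.uint8)
cv2.imwrite("pics/c2.png",cv2.resize(a,(560,560),interpolation=cv2.INTER_CUBIC))
```

```text
104 201 [115. 138. 142.]
```

View pics/c2.png

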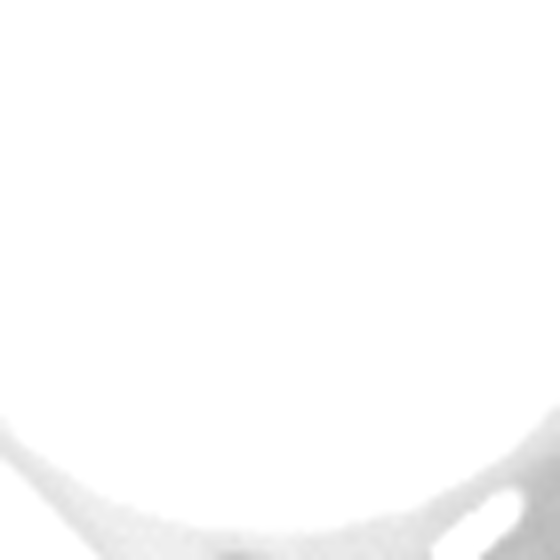

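Run:
```python
from h import *
i=cv2.imread("pics/w2.png");g=cv2.cvtColor(i,cv2.COLOR_BGR2GRAY)[215:285,290:360]
print(g[15:30:5,5:60:3]); 
a=np.clip((g.astype(float)-112)*255/36,0,255).astype(np.uint8)
cv2.imwrite("pics/c3.png",cv2.resize(a,(560,560),interpolation=cv2.INTER_CUBIC))
```

```text
[[142 141 141 141 141 126 124 124 124 125 126 126 127 127 126 133 140 139
  141]
 [140 142 141 140 138 126 125 125 125 126 126 126 126 127 126 129 140 139
  139]
 [137 139 140 142 137 130 132 129 131 132 132 132 132 133 134 132 139 140
  139]]
```

View pics/c3.png

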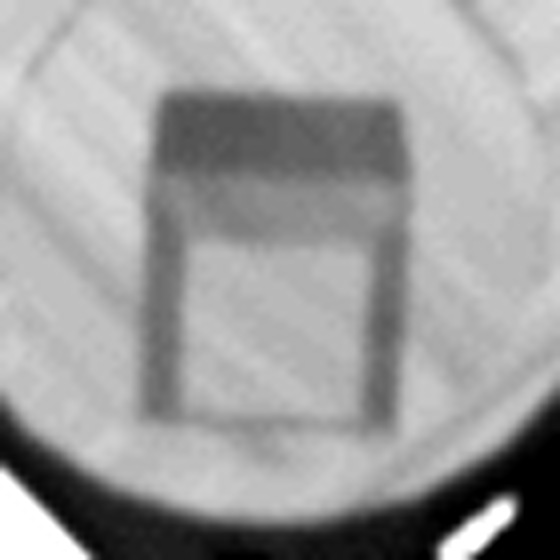

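The shaft is now clear. In crop pixels, the 15 mm top face has corners (187,240), (373,240), (363,426) and (180,416), and the taper base runs (150,175)–(410,180) to (145,415)–(395,432).

Run:
```python
from h import *
import pickle
m=pickle.load(open("w2.pkl","rb"))
def P(l,z):return np.array([onz(m,(290+x/8-.44,215+y/8-.44),z)[:2] for x,y in l])
A=P([(187,240),(373,240),(363,426),(180,416)],144)
B=P([(150,175),(410,180),(395,432),(145,415)],136)
C=P([(160,92),(403,100)],108)
an=lambda v:np.degrees(np.arctan2(v[1],v[0]))%90
for Q in(A,B):
    print(Q.mean(0),[(round(np.linalg.norm(Q[k]-Q[k-1]),1),round(an(Q[k]-Q[k-1]),1)) for k in range(4)])
print(C.mean(0),np.linalg.norm(C[1]-C[0]),an(C[1]-C[0]))
t=onz(m,(290+290/8-.44,215+260/8),108);print(t)
# collar: center from contours
i=cv2.imread("pics/w2.png");g=cv2.cvtColor(i,cv2.COLOR_BGR2GRAY)
top=onz(cv2 and imaging.camera_model("top") if 0 else m,(0,0),0)
```

```text
[ 465.57 -292.62] [(np.float64(15.1), np.float64(33.3)), (np.float64(15.0), np.float64(35.9)), (np.float64(15.9), np.float64(33.5)), (np.float64(15.0), np.float64(32.6))]
[ 465.57 -292.71] [(np.float64(21.1), np.float64(34.2)), (np.float64(21.5), np.float64(34.8)), (np.float64(22.2), np.float64(33.4)), (np.float64(21.2), np.float64(31.8))]
[ 459.79 -283.65] 22.231011884530954 34.00051151884532
[ 469.84 -296.15  108.  ]
```

The shaft is at (465.7,-292.7) with its square at 33.8° (mod 90), so the target crank yaw is 123.8. I'll go back, descend and grip the hub.

To row units: 30.1 mm is 0.602, 29 mm is 0.58, 7.45 degrees / 180 = 0.0414.

```bash
echo '[[0.602,0.58,0,0,0,0],[0.602,0.58,0,0,0,0],[0.602,0.58,0,0,0,0],[0.602,0.58,0,0,0,0],[0.602,0.58,0,0,0,0],[0,0,0,0,0,0.0414],[0,0,0,0,0,0.0414],[0,0,0.4,0,0,0]]' | python3 drive.py 80; echo '[[0,0,0.8,0,0,0],[0,0,0.8,0,0,0],[0,0,0.4,0,0,0],[0,0,0,0,0,0]]' | python3 drive.py
python3 - <<'E'
from workcell import env, imaging, order
s=env.state();print(s["ee_pos"],s["ee_rot"])
E
```

```text
time_s: 4.65
ee_pos: [494.1, -82.3, 196.1]
ee_rot: [179.7, 0.2, 111.0]
force: [-0.2, -1.0, 0.4]
gripper_width: 79.7
gripper_force: 0.0
time_s: 5.05
ee_pos: [489.8, -82.1, 91.3]
ee_rot: [-179.7, -0.2, 111.1]
force: [-0.1, -0.1, 0.2]
gripper_width: 80.1
gripper_force: 0.0
[489.7605893  -82.13322857  91.33198387] [-179.67743701   -0.20573488  111.10303511]
```

```bash
echo '[[0,0,0,0,0,0],[0,0,0,0,0,0]]' | python3 drive.py
```

```text
time_s: 5.25
ee_pos: [493.4, -83.0, 95.5]
ee_rot: [179.8, 0.1, 111.1]
force: [-0.2, 0.6, -0.2]
gripper_width: 79.8
gripper_force: 0.0
```

To row units: 20 mm is 0.4, 12 mm is 0.24.

```bash
echo '[[0,0,0.4,0,0,0],[0,0,0.4,0,0,0],[0,0,0.4,0,0,0],[0,0,0.24,0,0,0],[0,0,0.14,0,0,0],[0,0,0.06,0,0,0],[0,0,0,0,0,0],[0,0,0,0,0,0]]' | python3 drive.py; echo '[[0,0,0,0,0,0],[0,0,0,0,0,0],[0,0,0,0,0,0],[0,0,0,0,0,0],[0,0,0,0,0,0],[0,0,0,0,0,0],[0,0,0,0,0,0]]' | python3 drive.py 30 50
```

```text
time_s: 6.05
ee_pos: [492.7, -83.0, 12.6]
ee_rot: [179.9, 0.0, 111.1]
force: [0.0, 0.5, 0.7]
gripper_width: 80.0
gripper_force: 0.0
time_s: 6.75
ee_pos: [492.3, -82.9, 12.0]
ee_rot: [180.0, 0.0, 111.1]
force: [0.4, -0.6, -0.2]
gripper_width: 43.8
gripper_force: 50.0
```

To row units: -30 mm is -0.6, -25 mm is -0.5, -4.7 degrees / 180 = -0.0261.

```bash
echo '[[0,0,-0.2,0,0,0],[0,0,-0.4,0,0,0],[0,0,-0.6,0,0,0],[0,0,-0.6,0,0,0],[0,0,-0.6,0,0,0],[0,0,-0.5,0,0,0],[0,0,-0.3,0,0,0],[0,0,0,0,0,-0.0261]]' | python3 drive.py; echo '[[-0.28,-0.15,0,0,0,0],[-0.56,-0.3,0,0,0,0],[-0.74,-0.4,0,0,0,0],[-0.74,-0.4,0,0,0,0],[-0.66,-0.36,0,0,0,0],[-0.46,-0.24,0,0,0,0],[-0.2,-0.1,0,0,0,0],[0,0,0,0,0,-0.0222]]' | python3 drive.py; echo '[[0,0,0,0,0,-0.0222],[0,0,0,0,0,0],[0,0,0,0,0,0],[0,0,0,0,0,0]]' | python3 drive.py
python3 - <<'E'
from h import *
from workcell import env, imaging, order
s=env.state();p=s["ee_pos"];y=np.radians(s["ee_rot"][2]);d=np.array([466,-293.2])-p[:2]
print(s["ee_pos"],s["ee_rot"],"tool dx,dy",d@[np.cos(y),np.sin(y)],d@[np.sin(y),-np.cos(y)])
E
```

```text
time_s: 7.55
ee_pos: [492.9, -83.1, 174.6]
ee_rot: [179.8, 0.2, 115.9]
force: [0.7, -0.1, -3.2]
gripper_width: 43.3
gripper_force: 50.0
time_s: 8.35
ee_pos: [482.9, -290.2, 171.6]
ee_rot: [-180.0, -0.1, 119.8]
force: [-0.8, 0.6, -2.6]
gripper_width: 44.1
gripper_force: 50.0
time_s: 8.75
ee_pos: [483.5, -288.6, 171.9]
ee_rot: [180.0, -0.0, 123.8]
force: [0.1, -0.4, -3.9]
gripper_width: 43.8
gripper_force: 50.0
[ 483.47 -288.61  171.93] [180.    -0.02 123.79] tool dx,dy 5.902902142737685 -17.074852992054836
```

To row units: -8 mm is -0.16, -6 mm is -0.12.

```bash
echo '[[0.04,-0.12,0,0,0,0],[0.06,-0.16,0,0,0,0],[0.018,-0.062,0,0,0,0],[0,0,0,0,0,0],[0,0,0,0,0,0],[0,0,0,0,0,0]]' | python3 drive.py
python3 - <<'E'
from h import *
from workcell import env, imaging, order
s=env.state();print(s["ee_pos"],s["force"],s["torque"])
m=imaging.camera_model("side");i=imaging.grab_frame("side");a=i[120:270,320:470]
cv2.imwrite("pics/s1.png",cv2.resize(a,(600,600),interpolation=cv2.INTER_CUBIC))
E
```

```text
time_s: 9.35
ee_pos: [466.2, -293.8, 172.0]
ee_rot: [180.0, 0.0, 123.8]
force: [-0.9, -0.4, -3.5]
gripper_width: 43.8
gripper_force: 50.0
[ 466.16 -293.85  171.98] [-0.91 -0.43 -3.54] [-0.11 -0.01  0.02]
```

View pics/s1.png

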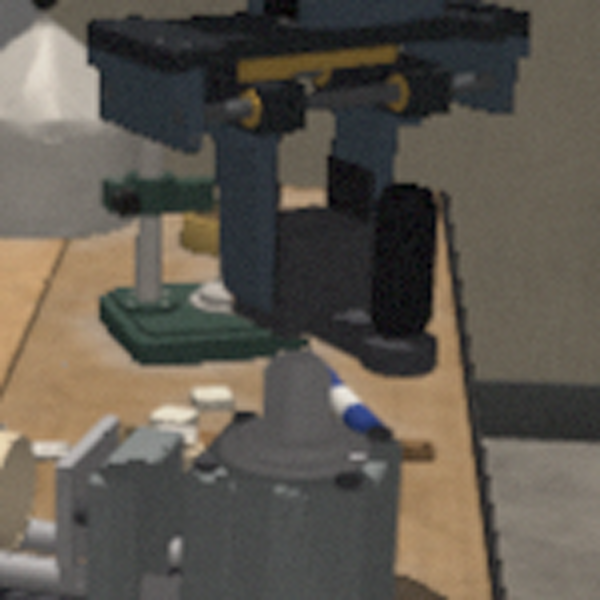

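The crank is held level over the shaft, with the shaft top at about (297,355) in the crop. I'll descend while watching the force.

To row units: 6 mm is 0.12, 4 mm is 0.08.

```bash
echo '[[0,0.006,0.12,0,0,0],[0.008,0,0.12,0,0,0],[0,0,0.08,0,0,0],[0,0,0.04,0,0,0],[0,0,0.04,0,0,0],[0,0,0,0,0,0]]' | python3 drive.py; echo '[[0,0,0.04,0,0,0],[0,0,0.04,0,0,0],[0,0,0.04,0,0,0],[0,0,0,0,0,0]]' | python3 drive.py;echo '[[0,0,0.04,0,0,0],[0,0,0.04,0,0,0],[0,0,0,0,0,0]]' | python3 drive.py
```

```text
time_s: 10.0
ee_pos: [466.0, -293.2, 151.6]
ee_rot: [-180.0, -0.0, 123.8]
force: [-1.0, -0.4, -2.9]
gripper_width: 43.7
gripper_force: 50.0
time_s: 10.4
ee_pos: [465.9, -293.2, 145.6]
ee_rot: [-180.0, -0.0, 123.8]
force: [-0.8, -0.0, -3.0]
gripper_width: 43.4
gripper_force: 50.0
time_s: 10.7
ee_pos: [465.8, -293.2, 141.6]
ee_rot: [-180.0, -0.0, 123.8]
force: [-0.5, -0.2, -4.0]
gripper_width: 43.9
gripper_force: 50.0
```

It is past the taper with no contact force, so I'll continue to the seat.

To row units: 4 mm is 0.08, 2 mm is 0.04.

```bash
echo '[[0,0,0.08,0,0,0],[0,0,0.08,0,0,0],[0,0,0.08,0,0,0],[0,0,0.08,0,0,0],[0,0,0.04,0,0,0],[0,0,0.02,0,0,0],[0,0,0,0,0,0]]' | python3 drive.py;echo '[[0,0,0.02,0,0,0],[0,0,0.02,0,0,0],[0,0,0,0,0,0],[0,0,0,0,0,0]]' | python3 drive.py
```

```text
time_s: 11.4
ee_pos: [466.0, -293.3, 122.8]
ee_rot: [180.0, -0.0, 123.8]
force: [-0.0, -0.8, -3.3]
gripper_width: 43.4
gripper_force: 50.0
time_s: 11.8
ee_pos: [466.1, -293.3, 121.0]
ee_rot: [180.0, 0.0, 123.8]
force: [0.2, 0.5, -3.5]
gripper_width: 43.7
gripper_force: 50.0
```

To row units: 0.8 mm is 0.016.

```bash
echo '[[0,0,0.016,0,0,0],[0,0,0,0,0,0],[0,0,0,0,0,0]]' | python3 drive.py; echo '[[0,0,0,0,0,0],[0,0,0,0,0,0],[0,0,0,0,0,0],[0,0,0,0,0,0],[0,0,0,0,0,0]]' | python3 drive.py 65; echo '[[0,0,-0.16,0,0,0],[0,0,-0.4,0,0,0],[0,0,-0.4,0,0,0],[0,0,-0.4,0,0,0],[0,0,-0.2,0,0,0],[0,0,0,0,0,0]]' | python3 drive.py; echo '[[0.2,0,0,0,0,0],[0.4,0,0,0,0,0],[0.5,0,0,0,0,0],[0.3,0,0,0,0,0],[0.1,0,0,0,0,0],[0,0,0,0,0,0],[0,0,0,0,0,0]]' | python3 drive.py
python3 - <<'E'
from h import *
from workcell import env, imaging, order
import pickle
s=env.state();print(s["ee_pos"])
m=imaging.camera_model("side");i=imaging.grab_frame("side");cv2.imwrite("pics/s2f.png",i);a=i[120:270,320:470]
w=imaging.camera_model("wrist");j=imaging.grab_frame("wrist");cv2.imwrite("pics/w3.png",j)
b=j[100:400,170:470]
cv2.imwrite("pics/s2.png",np.hstack([cv2.resize(a,(400,400),interpolation=cv2.INTER_CUBIC),cv2.resize(b,(400,400))]))
E
```

```text
time_s: 12.1
ee_pos: [466.0, -293.3, 120.1]
ee_rot: [180.0, -0.0, 123.8]
force: [-0.6, 0.3, -3.5]
gripper_width: 43.9
gripper_force: 50.0
time_s: 12.6
ee_pos: [466.1, -293.3, 120.3]
ee_rot: [180.0, 0.0, 123.8]
force: [-0.1, -0.2, 0.0]
gripper_width: 64.8
gripper_force: 0.0
time_s: 13.2
ee_pos: [466.8, -293.8, 199.9]
ee_rot: [179.9, 0.2, 123.8]
force: [-0.1, -0.3, 1.2]
gripper_width: 65.0
gripper_force: 0.0
time_s: 13.9
ee_pos: [424.8, -231.4, 198.1]
ee_rot: [180.0, 0.0, 123.8]
force: [0.3, 0.3, -0.9]
gripper_width: 64.4
gripper_force: 0.0
[ 424.84 -231.44  198.13]
```

View pics/s2.png

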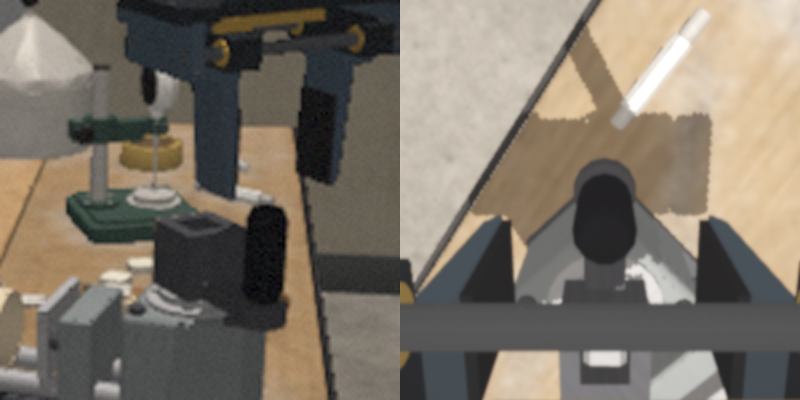

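The crank is seated with its hub on the collar, and the knob sits centred between the fingers. I'll lower, grip the knob and print the circle increments.

To row units: 20 mm is 0.4, 10 mm is 0.2.

```bash
echo '[[0,0,0.2,0,0,0],[0,0,0.4,0,0,0],[0,0,0.4,0,0,0],[0,0,0.18,0,0,0],[0,0,0.08,0,0,0],[0,0,0,0,0,0],[0,0,0,0,0,0]]' | python3 drive.py; echo '[[0,0,0,0,0,0],[0,0,0,0,0,0],[0,0,0,0,0,0],[0,0,0,0,0,0],[0,0,0,0,0,0]]' | python3 drive.py 15 30
python3 -c "
import numpy as np
p=75*np.array([[np.cos(a),np.sin(a)] for a in np.radians(np.arange(0,361,10))]);print(np.round(np.diff(p,axis=0),1)[:9].tolist())"
```

```text
time_s: 14.7
ee_pos: [424.9, -231.3, 135.7]
ee_rot: [180.0, 0.1, 123.8]
force: [0.7, 0.4, 0.4]
gripper_width: 65.3
gripper_force: 0.0
time_s: 15.2
ee_pos: [424.3, -231.0, 135.2]
ee_rot: [180.0, 0.0, 123.8]
force: [-0.5, 0.5, -0.4]
gripper_width: 28.1
gripper_force: 0.0
[[-1.1, 13.0], [-3.4, 12.6], [-5.5, 11.8], [-7.5, 10.7], [-9.2, 9.2], [-10.7, 7.5], [-11.8, 5.5], [-12.6, 3.4], [-13.0, 1.1]]
```

To row units: 13 mm is 0.26, 12.6 mm is 0.252.

```bash
echo '[[0,0,0,0,0,0],[0,0,0,0,0,0]]' | python3 drive.py; echo '[[-0.022,0.26,0,0,0,0],[-0.068,0.252,0,0,0,0],[-0.11,0.236,0,0,0,0]]' | python3 drive.py
python3 - <<'E'
from workcell import env, imaging, order
s=env.state();print(s["ee_pos"],s["force"],s["torque"])
E
```

```text
time_s: 15.4
ee_pos: [424.3, -231.0, 135.2]
ee_rot: [180.0, -0.0, 123.8]
force: [-0.4, -0.4, 1.1]
gripper_width: 25.3
gripper_force: 30.0
time_s: 15.7
ee_pos: [460.4, -218.2, 135.0]
ee_rot: [-179.8, -0.1, 123.9]
force: [-6.2, -4.1, 3.0]
gripper_width: 25.4
gripper_force: 30.0
[ 460.41516538 -218.22500298  134.99738596] [-6.15330887 -4.14264985  2.96926403] [-0.92062163  1.19319134 -0.01357508]
```

The winding force is about 7 N and the radius is right at 75 mm, so I'll complete the first turn.

To row units: -13 mm is -0.26, -12.6 mm is -0.252.

```bash
echo '[[-0.15,0.214,0,0,0,0],[-0.184,0.184,0,0,0,0],[-0.214,0.15,0,0,0,0],[-0.236,0.11,0,0,0,0],[-0.252,0.068,0,0,0,0],[-0.26,0.022,0,0,0,0]]' | python3 drive.py | grep -E 'pos|force'
echo '[[-0.26,-0.022,0,0,0,0],[-0.252,-0.068,0,0,0,0],[-0.236,-0.11,0,0,0,0],[-0.214,-0.15,0,0,0,0],[-0.184,-0.184,0,0,0,0],[-0.15,-0.214,0,0,0,0],[-0.11,-0.236,0,0,0,0],[-0.068,-0.252,0,0,0,0]]' | python3 drive.py | grep -E 'pos|force'
echo '[[-0.022,-0.26,0,0,0,0],[0.022,-0.26,0,0,0,0],[0.068,-0.252,0,0,0,0],[0.11,-0.236,0,0,0,0],[0.15,-0.214,0,0,0,0],[0.184,-0.184,0,0,0,0],[0.214,-0.15,0,0,0,0],[0.236,-0.11,0,0,0,0]]' | python3 drive.py | grep -E 'pos|force'
echo '[[0.252,-0.068,0,0,0,0],[0.26,-0.022,0,0,0,0],[0.26,0.022,0,0,0,0],[0.252,0.068,0,0,0,0],[0.236,0.11,0,0,0,0],[0.214,0.15,0,0,0,0],[0.184,0.184,0,0,0,0],[0.15,0.214,0,0,0,0]]' | python3 drive.py | grep -E 'pos|force'
echo '[[0.11,0.236,0,0,0,0],[0.068,0.252,0,0,0,0],[0.022,0.26,0,0,0,0],[0,0,0,0,0,0],[0,0,0,0,0,0]]' | python3 drive.py
python3 - <<'E'
from h import *
from workcell import env, imaging, order
for n in("top","side"): cv2.imwrite(f"pics/{n}4.png",imaging.grab_frame(n))
i=cv2.imread("pics/top4.png")[140:330,340:480];j=cv2.imread("pics/side4.png")[170:310,270:450]
cv2.imwrite("pics/v4.png",np.hstack([cv2.resize(i,(410,556),interpolation=cv2.INTER_CUBIC),cv2.resize(j,(390,556),interpolation=cv2.INTER_CUBIC)]))
E
```

```text
ee_pos: [527.3, -249.4, 135.0]
force: [-6.3, 5.0, 5.9]
gripper_force: 30.0
ee_pos: [520.5, -345.2, 135.2]
force: [2.9, 4.7, 2.0]
gripper_force: 30.0
ee_pos: [421.1, -353.3, 135.3]
force: [6.4, 0.5, 0.6]
gripper_force: 30.0
ee_pos: [398.0, -261.3, 135.3]
force: [3.8, -7.4, -1.9]
gripper_force: 30.0
time_s: 19.2
ee_pos: [423.3, -231.4, 135.1]
ee_rot: [-179.9, 0.0, 123.9]
force: [1.5, -3.6, -0.0]
gripper_width: 25.2
gripper_force: 30.0
```

View pics/v4.png

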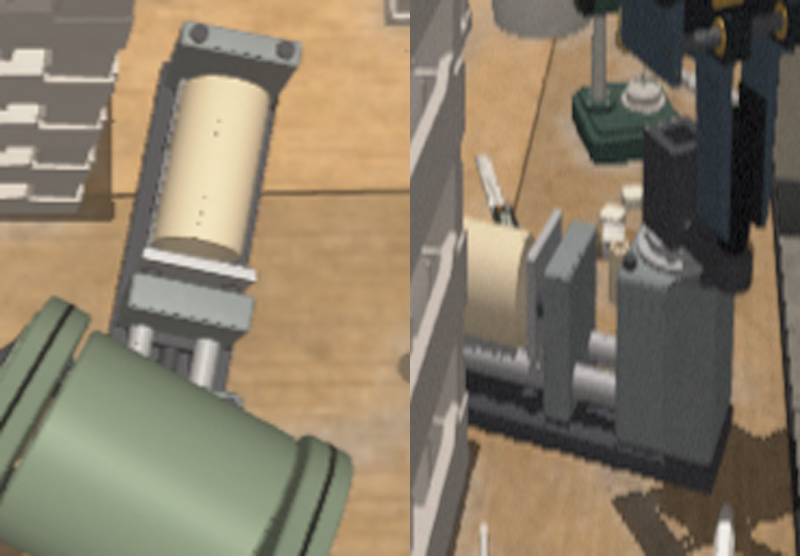

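The plate's face-side top edge runs (145,250)–(255,272) in the left crop and the end stop's inner top edge runs (180,50)–(298,67), with the tube about to be pushed. I'll convert these and check them in the first top frame too.

Run:
```python
from h import *
from workcell import env, imaging, order
m=imaging.camera_model("top");k=140/410
def P(x,y,z):return onz(m,(340+x*k-.3,140+y*190/556-.3),z)[:2]
S=[P(180,50,96),P(298,67,96)];J=[P(145,250,88),P(255,272,88)]
e=np.array(S[1])-S[0];ax=np.array([-e[1],e[0]]);ax/=np.linalg.norm(ax)
if ax[0]<0:ax=-ax
e2=J[1]-J[0]
sh=np.array([465.7,-292.7])
print("axis deg",np.degrees(np.arctan2(ax[1],ax[0])),"len",np.linalg.norm(e),np.linalg.norm(e2))
m2=(S[0]+S[1])/2;print("axis from shaft-stop",np.degrees(np.arctan2(*(m2-sh)[::-1])))
ax=(m2-sh)/np.linalg.norm(m2-sh)
for q in S+J:print(q,(q-sh)@ax)
# profile along axis, z=88 near both sides of tube top, averaged across offsets +-20..30
i=cv2.cvtColor(cv2.imread("pics/top4.png"),cv2.COLOR_BGR2GRAY).astype(np.float32)
n=np.array([-ax[1],ax[0]])
for z,lo,hi in((88,85,135),(96,245,275)):
  for off in(-22,0,22):
    xs=np.arange(lo,hi,2.)
    uv=np.array([proj(m,[*(sh+ax*x+n*off),z]) for x in xs]).astype(np.float32)
    v=cv2.remap(i,uv[:,0][None],uv[:,1][None],cv2.INTER_LINEAR)[0]
    print(z,off,lo,v.astype(int))
```

```text
axis deg -9.81277339744026 len 75.74732090688035 69.93647679500614
axis from shaft-stop -12.94947327160828
[ 718.65 -312.06] 250.85934255866871
[ 705.74 -386.7 ] 255.00411462471357
[ 588.9  -285.84] 118.53171901369684
[ 573.75 -354.12] 119.06611241731127
88 -22 85 [169 169 167 164 163 162 162 162 157 128  96  80  82  90 135 202 218 208
 139 101 109 108 128 161 172]
88 0 85 [169 170 169 168 167 165 164 164 163 130  95  91  91  92 118 213 220 205
 164 129 123 123 123 125 175]
88 22 85 [173 173 173 172 170 169 168 167 161 129  91  83  88  91 141 207 221 215
 158 122 118 118 113 172 193]
96 -22 245 [ 80  80  81  80  81 105 143 156 137 126 122 116 143 149 172]
96 0 245 [ 78  77  77  78  82 106 144 163 164 163 162 161 159 157 175]
96 22 245 [ 78  79  78  78  80 111 148 161 150 139 139 143 147 157 172]
```

At z=88 the jaw face reads 120.8 mm and the stop edge 255.5 mm (nominal 257), so the jaw is at about 121.6 mm and needs about 510° more. I'll wind a second full turn.

Units first: shifts go in shares of 50 mm and turns go in shares of 180 degrees. So 13 mm is 0.26, -12.6 mm is -0.252.

```bash
echo '[[-0.022,0.26,0,0,0,0],[-0.068,0.252,0,0,0,0],[-0.11,0.236,0,0,0,0],[-0.15,0.214,0,0,0,0],[-0.184,0.184,0,0,0,0],[-0.214,0.15,0,0,0,0],[-0.236,0.11,0,0,0,0],[-0.252,0.068,0,0,0,0]]' | python3 drive.py | grep -E 'pos|force'
echo '[[-0.26,0.022,0,0,0,0],[-0.26,-0.022,0,0,0,0],[-0.252,-0.068,0,0,0,0],[-0.236,-0.11,0,0,0,0],[-0.214,-0.15,0,0,0,0],[-0.184,-0.184,0,0,0,0],[-0.15,-0.214,0,0,0,0],[-0.11,-0.236,0,0,0,0]]' | python3 drive.py | grep -E 'pos|force'
echo '[[-0.068,-0.252,0,0,0,0],[-0.022,-0.26,0,0,0,0],[0.022,-0.26,0,0,0,0],[0.068,-0.252,0,0,0,0],[0.11,-0.236,0,0,0,0],[0.15,-0.214,0,0,0,0],[0.184,-0.184,0,0,0,0],[0.214,-0.15,0,0,0,0]]' | python3 drive.py | grep -E 'pos|force'
echo '[[0.236,-0.11,0,0,0,0],[0.252,-0.068,0,0,0,0],[0.26,-0.022,0,0,0,0],[0.26,0.022,0,0,0,0],[0.252,0.068,0,0,0,0],[0.236,0.11,0,0,0,0],[0.214,0.15,0,0,0,0],[0.184,0.184,0,0,0,0]]' | python3 drive.py | grep -E 'pos|force'
echo '[[0.15,0.214,0,0,0,0],[0.11,0.236,0,0,0,0],[0.068,0.252,0,0,0,0],[0.022,0.26,0,0,0,0],[0,0,0,0,0,0],[0,0,0,0,0,0]]' | python3 drive.py
cat > jaw.py <<'E'
from h import *
from workcell import env, imaging, order
m=imaging.camera_model("top");sh=np.array([465.7,-292.7]);a=np.radians(-12.95);ax=np.array([np.cos(a),np.sin(a)]);n=np.array([-ax[1],ax[0]])
i=cv2.cvtColor(imaging.grab_frame("top"),cv2.COLOR_BGR2GRAY).astype(np.float32)
def prof(z,lo,hi,offs):
    xs=np.arange(lo,hi,1.);v=[]
    for o in offs:
        uv=np.array([proj(m,[*(sh+ax*x+n*o),z]) for x in xs]).astype(np.float32)
        v.append(cv2.remap(i,uv[:,0][None],uv[:,1][None],cv2.INTER_LINEAR)[0])
    return xs,np.mean(v,0)
def edge(xs,v,rise,t):
    o=[]
    for k in range(len(v)-1):
        if (v[k]-t)*(v[k+1]-t)<0 and (v[k+1]>v[k])==rise:o.append(round(float(xs[k]+(t-v[k])/(v[k+1]-v[k])),1))
    return o
E
python3 - <<'E'
from jaw import *
O=(-26,-22,-18,-14,14,18,22,26)
xs,v=prof(88,105,165,O);print(v.astype(int));print("carriage fall",edge(xs,v,False,128),"rise",edge(xs,v,True,150),"fall",edge(xs,v,False,165))
xs,v=prof(96,245,270,O);print("stop",edge(xs,v,True,110))
cv2.imwrite("pics/top5.png",i)
E
```

```text
ee_pos: [517.0, -238.0, 135.0]
force: [-3.1, 5.3, 6.3]
gripper_force: 30.0
ee_pos: [527.7, -336.0, 135.4]
force: [6.0, 2.3, 1.4]
gripper_force: 30.0
ee_pos: [433.3, -360.6, 135.4]
force: [4.5, -1.5, 0.7]
gripper_force: 30.0
ee_pos: [394.0, -272.1, 135.2]
force: [3.7, -6.4, -1.5]
gripper_force: 30.0
time_s: 23.1
ee_pos: [424.1, -230.7, 135.0]
ee_rot: [-179.9, 0.0, 123.9]
force: [3.5, -3.3, -0.7]
gripper_width: 25.3
gripper_force: 30.0
[171 171 170 169 168 168 167 166 166 165 165 164 164 164 163 163 161 152
 131 109  95  88  87  89  90  91  91  96 123 172 208 218 219 216 209 197
 186 184 184 184 185 185 185 185 185 185 185 185 185 185 185 185 185 185
 185 185 185 185 185 185]
carriage fall [123.2] rise [133.5] fall [115.8]
stop [255.0][ WARN:0@1.286] global loadsave.cpp:1063 imwrite_ Unsupported depth image for selected encoder is fallbacked to CV_8U.
```

The jaw moved exactly 20 mm, and the carriage-to-plate gap is an uncompressed 10.3 mm. That gap will directly show the compression. I'll wind another 90°, then measure.

To row units: 13 mm is 0.26, 12.6 mm is 0.252.

```bash
echo '[[-0.022,0.26,0,0,0,0],[-0.068,0.252,0,0,0,0],[-0.11,0.236,0,0,0,0],[-0.15,0.214,0,0,0,0],[-0.184,0.184,0,0,0,0],[-0.214,0.15,0,0,0,0]]' | python3 drive.py | grep -E 'pos|force'
echo '[[-0.236,0.11,0,0,0,0],[-0.252,0.068,0,0,0,0],[-0.26,0.022,0,0,0,0]]' | python3 drive.py | grep -E 'pos|force'
cat > gap.py <<'E'
from jaw import *
s=env.state();f=s["force"];p=s["ee_pos"][:2]-[466,-293.2];r=np.linalg.norm(p);t=np.array([p[1],-p[0]])/r
O=(-26,-22,-18,-14,14,18,22,26)
xs,v=prof(88,115,170,O);c=edge(xs,v,False,128)[0];b=edge(xs,v,True,150)[-1]
print("carriage",c,"plate back",b,"gap",b-c,"knob angle",np.degrees(np.arctan2(p[1],p[0])),"r",r,"tangential N",f[:2]@t)
E
python3 gap.py
```

```text
ee_pos: [493.9, -223.3, 134.8]
force: [-7.7, 2.6, 9.1]
gripper_force: 30.0
ee_pos: [525.3, -247.0, 135.0]
force: [-0.5, 7.6, 7.6]
gripper_force: 30.0Traceback (most recent call last):
  File "gap.py", line 4, in <module>
    xs,v=prof(88,115,170,O);c=edge(xs,v,False,128)[0];b=edge(xs,v,True,150)[-1]
                              ~~~~~~~~~~~~~~~~~~~~^^^
IndexError: list index out of range
```

Run:
```python
from jaw import *
for o in (-30,-20,-10,10,20,30):
    xs,v=prof(88,118,165,(o,));print(o,v[::2].astype(int))
```

```text
-30 [135 137 138 139 141 142 143 145 146 148 150 152 153 155 157 159 162 165
 169 171 173 176 178 179]
-20 [133 135 137 138 139 140 142 144 145 146 147 149 150 151 154 156 159 162
 164 167 171 173 175 178]
-10 [130 133 135 136 137 139 140 141 143 145 146 148 148 151 152 153 155 158
 161 165 167 170 172 174]
10 [125 127 129 131 134 136 137 138 139 141 143 145 145 147 148 150 151 153
 155 157 160 163 166 169]
20 [123 125 128 130 131 133 135 136 138 139 141 142 144 145 146 148 149 151
 153 154 156 159 162 166]
30 [119 122 125 127 128 130 133 135 136 138 139 141 143 144 145 146 148 149
 151 152 154 156 159 162]
```

The arm now blocks the top view. By geometry I need about 50° more, and I'll watch the tangential force in steps.

```bash
cat > tan.py <<'E'
import numpy as np
from workcell import env, imaging, order
s=env.state();f=s["force"];p=s["ee_pos"][:2]-[466,-293.2];r=np.linalg.norm(p);t=np.array([p[1],-p[0]])/r
print("angle",np.degrees(np.arctan2(p[1],p[0])),"r",r,"tan",f[:2]@t,"rad",f[:2]@p/r)
E
python3 tan.py; echo '[[-0.26,-0.022,0,0,0,0]]' | python3 drive.py >/dev/null; python3 tan.py; echo '[[-0.252,-0.068,0,0,0,0]]' | python3 drive.py>/dev/null; python3 tan.py;echo '[[-0.236,-0.11,0,0,0,0]]' | python3 drive.py>/dev/null; python3 tan.py
python3 - <<'E'
from h import *
from workcell import env, imaging, order
m=imaging.camera_model("side");j=imaging.grab_frame("side");cv2.imwrite("pics/side6.png",j)
sh=np.array([465.7,-292.7]);a=np.radians(-12.95);ax=np.array([np.cos(a),np.sin(a)]);n=np.array([-ax[1],ax[0]])
for f,lo in(("side4",90),("side6",118)):
  g=cv2.cvtColor(cv2.imread(f"pics/{f}.png"),cv2.COLOR_BGR2GRAY).astype(np.float32)
  for z,o in((70,36),(60,36),(80,36)):
    uv=np.array([proj(m,[*(sh+ax*x+n*o),z]) for x in np.arange(lo,lo+40.)]).astype(np.float32)
    print(f,z,lo,uv[0],uv[-1],cv2.remap(g,uv[:,0][None],uv[:,1][None],cv2.INTER_LINEAR)[0].astype(int))
E
```

```text
angle 36.11291719934929 r 75.15627503147975 tan -1.949021179102718 rad 3.2977384790619686
angle 28.272455006813395 r 75.09925452911382 tan -5.792964537522312 rad 3.40391768480757
angle 17.554973189131175 r 75.11023760808979 tan -6.500502084009639 rad 4.332224029365194
angle 7.255920562622534 r 75.1134044946576 tan -6.638107958955706 rad 5.115323431404135
side4 70 90 [339.31 247.26] [319.34 244.58] [ 76  78  79  80  78  77  76  76  76  78  80  81  80  80  80  75  70  64
  59  59  60  65  70  81  91  94  97  97  97  98 100 107 114 116 118 118
 119 118 117 117]
side4 60 90 [339.28 252.34] [319.37 249.6 ] [ 77  78  80  80  80  80  80  80  80  80  80  80  81  81  81  82  82  83
  83  82  80  80  81  87  92  95  98  97  97  99 100 104 108 109 111 112
 113 112 112 112]
side4 80 90 [339.34 242.15] [319.3  239.51] [ 79  79  81  81  81  80  78  78  79  79  79  79  79  80  81  82  83  84
  85  84  83  83  84  89  95  95  94  95  96 100 104 107 110 114 117 116
 115 115 122 142]
side6 70 118 [324.92 245.33] [305.29 242.69] [ 73  74  75  75  75  75  74  72  72  72  73  74  73  69  65  60  58  60
  64  71  77  83  88  91  92  92  96 106 119 133 144 148 151 152 152 150
 150 152 152 150]
side6 60 118 [324.94 250.37] [305.37 247.68] [ 73  74  75  74  74  74  74  74  74  75  76  75  73  71  70  74  77  81
  83  83  83  85  88  92  94  92  92  96 100 105 109 112 114 115 115 115
 114 114 114 115]
side6 80 118 [324.91 240.25] [305.2  237.66] [ 72  75  76  76  75  74  73  74  74  72  72  74  76  77  78  79  81  84
  85  85  86  87  89  91  92  93  97 105 123 149 168 180 185 184 184 184
 183 181 181 182]
```

The side profile shows little compression yet, as expected at about 148 mm. I'll wind 30° more to about 149.9, then release, retreat and measure the gap with the top camera.

To row units: -10.7 mm is -0.214, -7.5 mm is -0.15.

```bash
for r in '-10.7 -7.5 0 0 0 0' '-9.2 -9.2 0 0 0 0' '-7.5 -10.7 0 0 0 0' '0 0 0 0 0 0;0 0 0 0 0 0'; do :; done; echo '[[-0.214,-0.15,0,0,0,0]]' | python3 drive.py >/dev/null; python3 tan.py; echo '[[-0.184,-0.184,0,0,0,0]]' | python3 drive.py >/dev/null; python3 tan.py; echo '[[-0.15,-0.214,0,0,0,0]]' | python3 drive.py >/dev/null; python3 tan.py; echo '[[0,0,0,0,0,0],[0,0,0,0,0,0]]' | python3 drive.py; python3 tan.py
```

```text
angle -2.5142486237266035 r 75.0622728901442 tan -7.028084163795758 rad 5.684805276503845
angle -13.066916344625644 r 75.06633342787302 tan -6.013172098064024 rad 5.230485072634456
angle -23.33055650936367 r 75.02022270432144 tan -6.295579667521727 rad 4.363365334258792
time_s: 25.0
ee_pos: [534.1, -324.7, 135.4]
ee_rot: [179.8, -0.0, 123.8]
force: [7.0, -0.0, 1.4]
gripper_width: 25.2
gripper_force: 30.0
angle -24.83659298418316 r 75.00093513520457 tan -2.9028039876731326 rad 6.365887035778631
```

To row units: 40 mm is 0.8, 35 mm is 0.7.

```bash
echo '[[0,0,0,0,0,0],[0,0,0,0,0,0],[0,0,0,0,0,0]]' | python3 drive.py 46|grep -E "width|force"; echo '[[0,0,-0.16,0,0,0],[0,0,-0.4,0,0,0],[0,0,-0.5,0,0,0],[0,0,-0.4,0,0,0],[0,0,-0.14,0,0,0]]' | python3 drive.py|grep pos; echo '[[0.4,-0.1,0,0,0,0],[0.7,-0.2,0,0,0,0],[0.8,-0.22,0,0,0,0],[0.6,-0.16,0,0,0,0],[0.3,-0.08,0,0,0,0],[0,0,0,0,0,0]]' | python3 drive.py; python3 gap.py
python3 - <<'E'
from jaw import *
O=(-26,-22,-18,-14,14,18,22,26)
xs,v=prof(88,120,170,O);print(v.astype(int))
xs,v=prof(96,245,270,O);print("stop",edge(xs,v,True,110))
E
```

```text
force: [-0.3, -0.6, 0.3]
gripper_width: 44.8
gripper_force: 0.0
ee_pos: [533.7, -326.6, 218.0]
time_s: 26.4
ee_pos: [421.6, -229.5, 215.1]
ee_rot: [-180.0, -0.1, 123.8]
force: [0.4, -0.4, 0.1]
gripper_width: 46.1
gripper_force: 0.0
carriage 131.4 plate back 139.1 gap 7.699999999999989 knob angle 124.43659815262083 r 75.86791632393967 tangential N -0.14108101766069087
[167 166 166 165 165 165 164 164 164 162 155 136 113  99  93  91  91  92
 106 145 191 214 219 219 215 208 196 186 185 185 186 186 186 186 186 186
 186 186 186 186 186 186 186 186 186 186 186 186 186 186]
stop [255.0]
```

The gap went from 10.3 to 7.7 mm, so the plate is compressed 2.6 mm (about 52 N). A quick numeric check that the crank is still seated, then I'll hand in.

Run:
```python
from h import *
from workcell import env, imaging, order
m=imaging.camera_model("top");t=imaging.grab_frame("top");s=imaging.camera_model("side");j=imaging.grab_frame("side")
kx=[466+75*np.cos(np.radians(-25.5)),-293.2+75*np.sin(np.radians(-25.5))]
for n,c,i in(("side",s,j),):
  g=cv2.cvtColor(i,cv2.COLOR_BGR2GRAY)
  for q,z in((kx,184),):
    u,v=proj(c,[*q,z]);print("knob top predicted",u,v,"+8mm ->",proj(c,[*q,z+8]))
    u=int(round(u));print(g[int(v)-16:int(v)+20,u])
  u,v=proj(c,[465.7,-292.7,153]);print("hub top centre",u,v);u=int(u);print(g[int(v)-20:int(v)+30,u])
```

```text
knob top predicted 357.69650536266244 180.1889408891546 +8mm -> [357.77 175.92]
[ 92  51  44  46  51  45  45  43  49  57  92 108 111 110 108  92  51  26
  26  28  25  25  22  16  16  26  12  20  22  21  24  21  21  22  16  20]
hub top centre 394.19322918992003 203.18143435766342
[149 151 146 145 157 158 125  98 113 140 145 144 139 135 137 126 100  86
  65  41  41  42  55  70  71  53  41  43  41  46  41  40  40  43  41  42
  43  43  44  43  40  43  42  45  45  42  43  40  48  83]
```

The knob top appears at or slightly below its predicted seated height, so the crank is down. Handing in.

```bash
python3 -c "
from workcell import env, imaging, order
print(order.job_done())"
```

```text
the job is handed in; nothing more can be done
None
```

The crank is seated on the shaft and released, the tube is clamped with the plate pushed in about 2.6 mm (roughly 52 N, measured from the top camera), and the job was handed in at about 26.5 s; the hand-in call returned no verdict.

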